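Set the red voltage knob of a bench supply to the yellow mark

TASK

Two small bench supplies stand in front of you. On the one with the red knob, turn the red knob clockwise until its white pointer line points at the yellow mark on its scale, then let go of it. Leave the blue knob on the other supply set as it is.

Things in the scene. Friction and masses are not known exactly. Their poses are not given: they have to be found in the camera images.
- red_knob_grip (a point): Grip point of the red knob, on its vertical turning axis, 102 mm above the table. Red skirt 56 mm across, top 77 mm above the table; on it an upright bar 50 mm long, 14 mm thick, top at 114 mm. The bar runs along this point's x axis (+x: pointer end; z up). It stands on a fixed grey box 170 x 150 mm, top at 70 mm, all else on it under 4 mm high. Stays where left; 0.04 N m turns it.
- red_knob_pointer (a point): A point 32 mm from the red knob's axis in line with its white pointer, level with the grip point; it goes round with the knob. The white line, 3 mm wide, runs on top of the bar from the axis to one end and down that end. At the start it stands 28 to 87 degrees anticlockwise (seen from above) of the yellow mark, far from the knob's stops.
- yellow_mark (a point): The marked setting: a point 32 mm from the red knob's axis, level with the grip point, in the direction of the yellow mark. The mark is a flat fixed yellow tab 10 mm wide, 35 to 62 mm from the axis, tip towards the knob, on a round black scale 112 mm across with white lines every 30 degrees. The knob is set where pointer and mark coincide.
- blue_knob_pointer (a point): The like point of the blue knob, a bystander: 32 mm from its axis, at its pointer's end. An equal knob in blue on an equal fixed box, its axis 24 cm or more from the red knob's; either may be on the left. It turns as easily as the red one.

How it is judged:
At the end, for the whole second after the job is handed in: The red knob, let go and at rest, points within about 11 degrees of the yellow mark (its pointer point within 6.5 mm of the mark point) (horizontal distance between red_knob_pointer and yellow_mark below 0.0065 m); the robot touches nothing.
It fails at once if the blue knob is turned by more than about 11 degrees (distance of blue_knob_pointer from where it was at the start of the episode above 0.0065 m).
It also fails if it takes over 32 s, if anything falls off the work surface, if the arm or the gripper's body presses on something with over 40 N, if the wrist force passes 120 N, or if a joint passes its speed limit or range.

ROBOT

A 6-joint arm with a two-finger parallel gripper is mounted at the origin on the work surface. World frame = base frame: x ahead of the robot, y to its left, z up, the work surface at z = 0. Lengths are in m, angles in rad, forces in N, time in s.
With the tool pointing down it reaches from about 0.35 to 0.975 m from the base axis. Payload 4.9 kg.
Tool frame: the origin (TCP) lies midway between the tips of the shut fingers; the grasp point (between the pads) lies 19 mm behind it; z points along the fingers, y is the direction in which the jaws open and shut (so a half turn about z gives the same grasp; the last joint's range is limited). The gripper opens to 85 mm and grips with 20 to 120 N. Pads are 22 mm wide; open, the fingers measure 114 mm over their backs; the gripper's body (76 mm by 85 mm) begins 54 mm behind the grasp point. The pads swing forward as they close: fully open they stand 13 mm farther back than shut.
Start: joints at [-1.29, 0.053, 1.613, -0, 1.476, -0.119], TCP at [0.243, -0.576, 0.231] pointing down, gripper open.
Joint ranges: [-3.01, 3.01], [-1.01, 2.22], [0.06, 2.58], [-1.02, 4.17], [0.09, 2.62], [-3.14, 3.14]. Speed limits (rad/s): [2.57, 2.57, 3.14, 3.14, 3.14, 3.14].

INTERFACE

Orientations are given as a unit quaternion [w, x, y, z].
In Python, from plant import state, grab_frame, camera_params, job_done, boxes_of gives the robot as it stands.
- The arm moves only by the tool step_arm, never from a script. Its argument "steps" is a list of rows, each a list of 4 numbers: the shift along the tool's x, y, z in mm, then the turn about the tool's z in degrees. A call has 1 to 8 rows; each row shifts and turns the pose as measured when the row begins, along the tool's axes as they then stand; what a row does not reach is not made up. A row lasts 1/10 s, in which the tool goes at most 50 mm and 8.59 degrees, less where a joint would pass 70% of its speed; a pose out of reach is approached as far as the arm can. A call is refused whole if a number of a shift passes 50 or a number of a turn 8.59, either way. A call with a gripper value outside its range is refused whole. "claw" is the opening in per cent of the stroke, from 0 (shut) to 100 (fully open), set as the call begins (left out, the last holds). The fingers move at their own pace and stop on an object; the grip force is fixed at half the most. Time passes only in rows, so rows that do not move let the fingers close. It gives the time, the measured TCP pose, the force and the opening at its end, in the units of the state.
- state(): the state, without advancing time (a new reading comes with each control period).
- grab_frame(name): name is "scene" or "top" or "wrist"; returns (picture, depth): 480x640x3 uint8, red, green, blue; 480x640 float32, m along the optical axis (not along the pixel's ray), 0 where there is no reading.
- camera_params(name): a dict with "mtx" (3x3 intrinsics, pixels), "extrinsics" (4x4, takes a point from camera to world coordinates); the wrist camera has in their place "T_tool_cam" (4x4, takes a point from camera to tool coordinates, whose origin is the TCP and whose axes are the flange's). Camera axes: x right, y down, z forward; pixel columns grow to the right and rows downward; lengths in m; the calibration is good to about 2 mm. A picture is of the moment at which its call begins: read the wrist's pose just before it. camera_params takes no time and is no camera call.
- job_done(): hands the job in, once; it reports no verdict.
Trained networks look in the newest picture that a camera, given by its name, has taken for a name from the list of things; names that differ only in an ending like _2 or _b are one class to them, and where a whole thing is asked for, a point or a joint stands for the part that bears it (a point fixed in the world has none). Each returns a list of dicts, best first, with "p" (0 to 1); they miss things now and then, are a little off and sometimes report something else, mostly with a low value. They report only what shows in the picture. A call takes as long as a camera call.
- boxes_of(camera, label): "box" ([left, top, width, height] in pixels, round what is visible of it).
The state is a dict: "time": time; "joint_pos": joint angles; "joint_vel": joint speeds; "joint_efforts": joint torques, N m; "tool_pos": TCP position; "tool_rot": TCP orientation; "contact_force": force on the tool from outside, world axes, zero at the start; "ft_torque": the same for the moment, N m; "gripper_width": opening from 0.0 (shut) to 1.0 (fully open).
Only numpy, scipy, OpenCV 4.12 (cv2) and the standard library are available. Lean on these libraries where they do the work, as an engineer would, in place of code of your own. Each camera call takes 0.05 s, during which the arm holds its last target. There are 200 camera calls.

## Working session

There is one attempt and no reset: what is moved stays moved. The work goes in short steps, Python scripts to look and compute and a tool call to move; the robot and the scene stay as the last step left them, time stands still between calls to the robot, and variables do not carry over. Pictures are saved under pics/ and viewed, about 8 in all and at most 12, crops included, and the job is handed in when it is done.

Besides the shell and the picture viewer there is one more tool, called after "Call:" as name(argument=value, ...), one argument or row to a line, values as JSON. step_arm: Moves the arm, as the interface text tells. Its arguments: {"type":"object","properties":{"steps":{"type":"array"},"claw":{"type":"number"}},"required":["steps"]}

```bash
mkdir -p pics; python3 - <<'E'
from plant import *
import cv2,numpy as np
s=state();print(s['time'],s['tool_pos'],s['tool_rot'],s['gripper_width'])
for n in ['scene','top']:
    im,d=grab_frame(n);cv2.imwrite(f'pics/{n}0.png',im[:,:,::-1]);np.savez(f'{n}0.npz',im=im,d=d)
    for l in ['red_knob_grip','blue_knob_pointer','red_knob_pointer','yellow_mark']:print(n,l,boxes_of(n,l))
    p=camera_params(n);print(np.round(p['extrinsics'],3),p['mtx'])
E
```

```text
0.0 [ 0.2430961  -0.57511601  0.23006982] [-1.01581805e-03  9.80086438e-01  1.98568714e-01 -8.85718164e-05] 0.9965108257801979
scene red_knob_grip [{'box': [374.3, 286.2, 29.3, 36.2], 'p': 0.75}]
scene blue_knob_pointer []
scene red_knob_pointer []
scene yellow_mark [{'box': [366.7, 318.9, 12.0, 17.1], 'p': 0.6}]
[[-0.677  0.641 -0.362  0.856]
 [ 0.736  0.587 -0.338  0.322]
 [-0.004 -0.495 -0.869  0.884]
 [ 0.     0.     0.     1.   ]] [[510.07002032   0.         316.00560792]
 [  0.         510.07002032 239.73260359]
 [  0.           0.           1.        ]]
top red_knob_grip [{'box': [200.1, 230.6, 42.8, 34.8], 'p': 0.81}]
top blue_knob_pointer [{'box': [471.1, 176.8, 41.0, 37.5], 'p': 0.93}]
top red_knob_pointer [{'box': [200.4, 232.2, 43.5, 37.2], 'p': 0.86}, {'box': [213.3, 209.3, 6.2, 17.8], 'p': 0.18}]
top yellow_mark [{'box': [211.4, 210.1, 13.1, 17.5], 'p': 0.67}, {'box': [201.9, 234.3, 36.4, 34.2], 'p': 0.65}]
[[-2.200e-02 -9.930e-01  1.200e-01  4.130e-01]
 [-1.000e+00  2.200e-02 -2.000e-03  2.700e-02]
 [-1.000e-03 -1.200e-01 -9.930e-01  1.056e+00]
 [ 0.000e+00  0.000e+00  0.000e+00  1.000e+00]] [[621.02165604   0.         320.75606624]
 [  0.         621.02165604 243.51127588]
 [  0.           0.           1.        ]]
```

```bash
cat > h.py <<'E'
import numpy as np,cv2
from plant import *
def world(uv,z,n='top',T=None):
    p=camera_params(n);E=p['extrinsics'] if T is None else T
    uv=np.atleast_2d(uv).astype(float)
    r=np.c_[uv,np.ones(len(uv))]@np.linalg.inv(p['mtx']).T@np.array(E)[:3,:3].T
    c=np.array(E)[:3,3];return c+r*((z-c[2])/r[:,2])[:,None]
def mask(im,lo,hi):return cv2.inRange(cv2.cvtColor(im,cv2.COLOR_RGB2HSV),lo,hi)
E
python3 - <<'E'
from h import *
im=np.load('top0.npz')['im']
a=cv2.resize(im[170:310,150:290],(560,560),interpolation=cv2.INTER_CUBIC)
b=cv2.resize(im[60:400:,100:560],(230,170));o=np.zeros((560,790,3),np.uint8);o[:,:560]=a;o[:170,560:]=b
cv2.imwrite('pics/c1.png',o[:,:,::-1])
y=mask(im,(22,120,100),(36,255,255));ys,xs=np.nonzero(y);print('yellow',len(xs),xs.mean(),ys.mean(),xs.min(),xs.max(),ys.min(),ys.max())
sub=np.zeros_like(y);sub[190:290,170:280]=1
r=(mask(im,(0,120,60),(8,255,255))|mask(im,(172,120,60),(180,255,255)))*sub
ys,xs=np.nonzero(r);print('red',len(xs),xs.mean(),ys.mean(),xs.min(),xs.max(),ys.min(),ys.max())
print(world([221.5,249],.09),world([217.5,219],.072))
E
```

```text
yellow 469 212.29211087420043 105.21108742004265 175 235 26 226
red 1005 220.30248756218904 247.0587064676617 182 239 204 266
[[0.52446007 0.1805897  0.09      ]] [[0.57509461 0.18974535 0.072     ]]
```

View pics/c1.png

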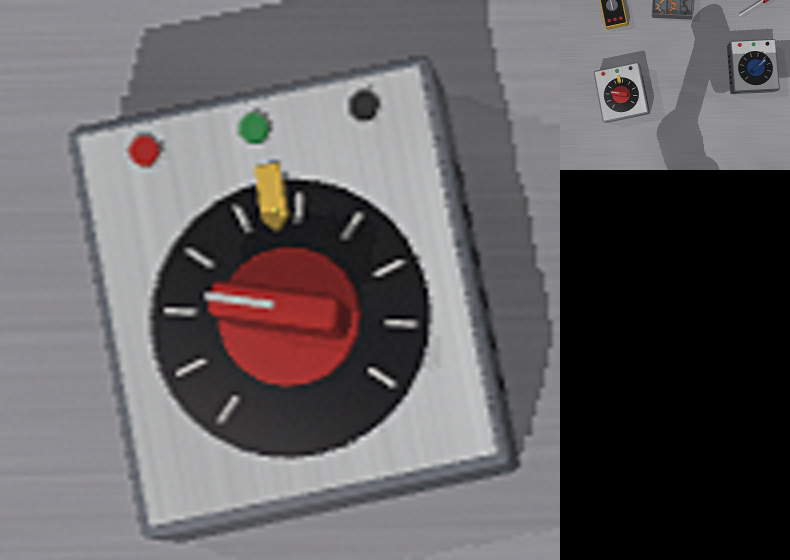

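The view shows the red supply on the left (disc centre near px 222.5,249.5). The pointer points image-left (bar end at 202,244) and the yellow mark is at about 218,219. The blue supply is on the right, well away.

```bash
cat >> h.py <<'E'
from scipy.spatial.transform import Rotation as R
def ang(v):return np.degrees(np.arctan2(v[1],v[0]))
def rel(pos):
    s=state();r=R.from_quat(np.roll(s['tool_rot'],-1))
    x=r.as_matrix()[:,0];return s['time'],np.round(s['tool_pos'],4),'toolx ang',round(ang(x),1),'shift mm',np.round(r.inv().apply(np.array(pos)-s['tool_pos'])*1000,1)
E
python3 - <<'E'
from h import *
f=lambda x,y,z:world([150+x/4-.4,170+y/4-.4],z)[0]
c=f(290,318,.071);print('c disc',c)
a=f(207,297,.114);e=f(338,315,.114);print('bar',a,e,(a+e)/2,np.linalg.norm(a-e),ang(a-e))
t=f(278,228,.072);o=f(268,165,.072);print('mark',ang((t+o)/2-c),ang(t-c),ang(o-t),'pointer from c',ang(a-c), np.linalg.norm(t-c),np.linalg.norm(o-c))
print('skirt',f(288,316,.077))
print(rel([c[0],c[1],.2]),state()['joint_pos'])
E
```

```text
c disc [0.52647357 0.18265276 0.071     ]
bar [0.53027432 0.20753483 0.114     ] [0.52226834 0.1575433  0.114     ] [0.52627133 0.18253906 0.114     ] 0.05062853714785238 80.9015225212967
mark 7.583562011904506 7.157649349290523 8.782211080200518 pointer from c 81.31515370079762 0.03654444049501792 0.06249505656570734
skirt [0.52659696 0.18249586 0.077     ]
(0.5, array([ 0.2433, -0.5757,  0.2313]), 'toolx ang', np.float64(22.9), 'shift mm', array([ 556.1, -588.3,   31.3])) [-1.28998866e+00  5.27076723e-02  1.61295713e+00 -8.96863474e-06
  1.47601294e+00 -1.19020374e-01]
```

Call:
step_arm(
  steps=[
    [33,-35,0,0],
    [33,-35,0,0],
    [33,-35,0,0],
    [33,-35,0,0],
    [33,-35,0,0],
    [33,-35,0,0],
    [33,-35,0,0],
    [33,-35,0,0],
  ],
)

```text
time: 1.3
tool_pos: [0.3802, -0.2081, 0.2307]
tool_rot: [0.001, 0.981, 0.193, 0.001]
contact_force: [0.9, 0.1, -0.3]
gripper_width: 0.996
```

Call:
step_arm(
  steps=[
    [33,-35,0,0],
    [33,-35,0,0],
    [33,-35,0,0],
    [33,-35,0,0],
    [33,-35,0,0],
    [33,-35,0,0],
    [33,-35,0,0],
    [33,-35,0,0],
  ],
)

```text
time: 2.1
tool_pos: [0.5217, 0.1664, 0.2344]
tool_rot: [0.004, 0.981, 0.193, 0.007]
contact_force: [1.3, -1.2, 0.9]
gripper_width: 1.0
```

Call:
step_arm(
  steps=[
    [0,0,0,-8.5],
    [0,0,0,-8.5],
    [0,0,0,-8.5],
    [0,0,0,-8.5],
    [0,0,0,-8.5],
    [0,0,0,-8.5],
    [0,0,0,-7],
    [0,0,0,0],
  ],
)

```text
time: 2.9
tool_pos: [0.5224, 0.1745, 0.2341]
tool_rot: [0.006, 0.758, 0.652, 0.004]
contact_force: [-0.7, -0.4, -0.5]
gripper_width: 1.0
```

```bash
python3 -c "
from h import *
print(rel([.5264,.1826,.17]))"
```

```text
(2.9, array([0.5224, 0.1745, 0.2341]), 'toolx ang', np.float64(81.4), 'shift mm', array([ 8.7,  1.8, 64.1]))
```

Call:
step_arm(
  steps=[
    [8,2,20,0],
    [0,0,20,0],
    [0,0,20,0],
    [0,0,4,0],
    [0,0,0,0],
  ],
)

```text
time: 3.4
tool_pos: [0.528, 0.1824, 0.1706]
tool_rot: [0.007, 0.762, 0.647, 0.006]
contact_force: [-0.6, 0.4, -0.1]
gripper_width: 0.997
```

```bash
python3 - <<'E'
from h import *
print(rel([.5264,.1826,.086]))
im,d=grab_frame('wrist');cv2.imwrite('pics/w1.png',im[:,:,::-1])
s=state();T=np.eye(4);T[:3,:3]=R.from_quat(np.roll(s['tool_rot'],-1)).as_matrix();T[:3,3]=s['tool_pos']
C=T@camera_params('wrist')['T_tool_cam'];i=np.linalg.inv(C)@[.5264,.1826,.114,1];q=camera_params('wrist')['mtx']@i[:3];print('expected axis px',q[:2]/q[2])
E
```

```text
(3.4, array([0.528 , 0.1824, 0.1706]), 'toolx ang', np.float64(80.7), 'shift mm', array([-0.1, -3.2, 84.5]))
expected axis px [316.47330147 264.88397087]
```

View pics/w1.png

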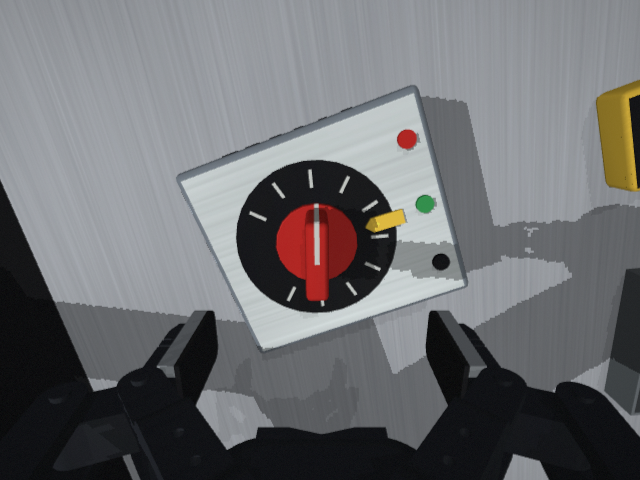

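The wrist view confirms the estimate: the axis (start of the white line) is at about (317,264), as predicted, and the bar is upright between the fingers. Going down now.

Call:
step_arm(
  steps=[
    [0,-2,20,0],
    [0,0,20,0],
    [0,0,20,0],
    [0,0,15,0],
    [0,0,5,0],
    [0,0,0,0],
  ],
)

```text
time: 4.05
tool_pos: [0.5336, 0.1836, 0.0974]
tool_rot: [0.01, 0.764, 0.646, 0.013]
contact_force: [-0.1, -0.1, 0.5]
gripper_width: 1.002
```

```bash
python3 -c "
from h import *
print(rel([.5264,.1826,.085]))"
```

```text
(4.05, array([0.5336, 0.1836, 0.0974]), 'toolx ang', np.float64(80.4), 'shift mm', array([-2.3, -7.3, 12.1]))
```

Call:
step_arm(
  steps=[
    [-2,-7,6,0],
    [0,0,5,0],
    [0,0,0,0],
  ],
)

```text
time: 4.35
tool_pos: [0.5278, 0.1831, 0.088]
tool_rot: [0.011, 0.764, 0.645, 0.015]
contact_force: [0.3, -0.2, 0.4]
gripper_width: 1.002
```

```bash
python3 -c "
from h import *
print(rel([.5264,.1826,.085]))"
```

```text
(4.35, array([0.5278, 0.1831, 0.088 ]), 'toolx ang', np.float64(80.4), 'shift mm', array([-0.8, -1.4,  3. ]))
```

Call:
step_arm(
  steps=[
    [-1,-1,3,0],
    [0,0,0,0],
    [0,0,0,0],
    [0,0,0,0],
    [0,0,0,0],
    [0,0,0,0],
    [0,0,0,0],
    [0,0,0,0],
  ],
  claw=0,
)

```text
time: 5.15
tool_pos: [0.5266, 0.1825, 0.0861]
tool_rot: [0.011, 0.764, 0.645, 0.015]
contact_force: [-0.4, 0.1, 1.4]
gripper_width: 0.152
```

```bash
python3 -c "
from h import *
print(rel([.5264,.1826,.085]),state()['ft_torque'])"
```

```text
(5.15, array([0.5266, 0.1825, 0.0861]), 'toolx ang', np.float64(80.4), 'shift mm', array([ 0. , -0.3,  1.1])) [ 0.15791386  0.42996333 -0.03983079]
```

Call:
step_arm(
  steps=[
    [0,0,0,7],
    [0,0,0,7],
    [0,0,0,7],
    [0,0,0,7],
    [0,0,0,0],
  ],
)

```text
time: 5.65
tool_pos: [0.5262, 0.1826, 0.0862]
tool_rot: [0.006, 0.901, 0.433, 0.016]
contact_force: [1.3, 1.4, 0.7]
gripper_width: 0.149
```

```bash
python3 -c "
from h import *
print(rel([.5266,.1825,.086]),state()['ft_torque'])"
```

```text
(5.65, array([0.5262, 0.1826, 0.0862]), 'toolx ang', np.float64(51.4), 'shift mm', array([0.1, 0.3, 0.2])) [ 0.09164982  0.4766896  -0.0109834 ]
```

Call:
step_arm(
  steps=[
    [0,0,0,7],
    [0,0,0,7],
    [0,0,0,7],
    [0,0,0,7],
    [0,0,0,7],
    [0,0,0,7],
    [0,0,0,2],
    [0,0,0,0],
  ],
)

```text
time: 6.45
tool_pos: [0.5258, 0.1831, 0.0862]
tool_rot: [0.0, 0.998, 0.061, 0.017]
contact_force: [0.4, 0.9, 0.7]
gripper_width: 0.154
```

```bash
python3 - <<'E'
from h import *
print(rel([.5266,.1825,.086]),state()['ft_torque'])
E
```

```text
(6.45, array([0.5258, 0.1831, 0.0862]), 'toolx ang', np.float64(7.0), 'shift mm', array([0.7, 0.7, 0.2])) [-0.11337006  0.38788416 -0.00980618]
```

Call:
step_arm(
  steps=[
    [0,0,0,0],
    [0,0,0,0],
    [0,0,0,0],
    [0,0,0,0],
    [0,0,0,0],
    [0,0,0,0],
    [0,0,0,0],
  ],
  claw=100,
)

```text
time: 7.15
tool_pos: [0.5265, 0.1829, 0.0862]
tool_rot: [0.0, 0.998, 0.064, 0.018]
contact_force: [1.1, -0.3, 0.2]
gripper_width: 1.003
```

Call:
step_arm(
  steps=[
    [0,0,-20,0],
    [0,0,-30,0],
    [0,0,-40,0],
    [-40,0,-20,0],
    [-45,0,0,0],
    [-45,0,0,0],
    [-30,0,0,0],
    [0,0,0,0],
  ],
)

```text
time: 7.95
tool_pos: [0.3596, 0.1615, 0.1952]
tool_rot: [0.0, 0.998, 0.064, 0.018]
contact_force: [0.2, 0.1, -0.1]
gripper_width: 0.997
```

```bash
python3 - <<'E'
from h import *
im,d=grab_frame('top')
a=cv2.resize(im[170:310,150:290],(560,560),interpolation=cv2.INTER_CUBIC);cv2.imwrite('pics/c2.png',a[:,:,::-1])
im0=np.load('top0.npz')['im'];b=[cv2.resize(i[150:240,445:535],(360,360),interpolation=cv2.INTER_CUBIC) for i in (im0,im)]
cv2.imwrite('pics/b2.png',np.hstack(b)[:,:,::-1])
E
```

```text
(no output)
```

View pics/c2.png

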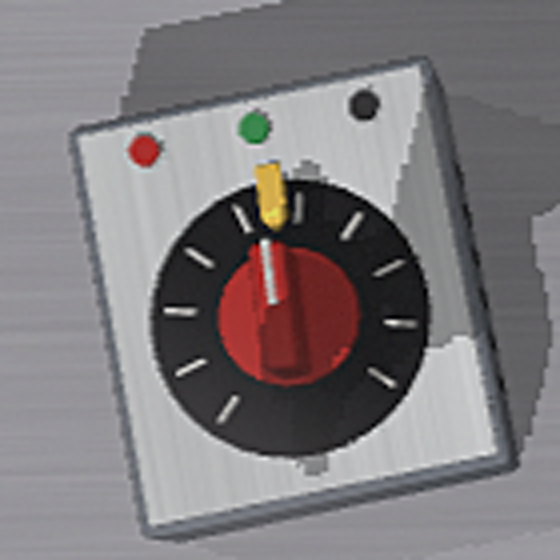

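View pics/b2.png

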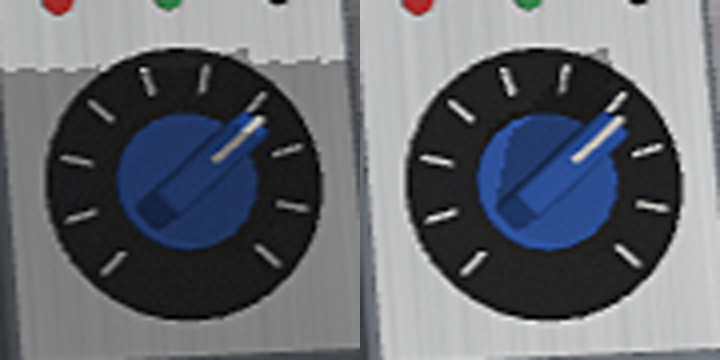

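The crop shows the white line running from (273,303) to (266,241), towards the tab at (268–278, 165–228). The blue knob is unchanged. I'll turn this into an angle.

```bash
python3 - <<'E'
from h import *
f=lambda x,y,z:world([150+x/4-.4,170+y/4-.4],z)[0]
c=f(290,318,.071);b=f(273,303,.114);a=f(266,241,.114);m=(f(278,228,.072)+f(268,165,.072))/2
e1,e2,e3=ang(a-b),ang(a-c),ang(m-c);print('line',e1,'end from axis',e2,'mark',e3,'axis err',b-c)
print('err mm',[32*np.radians(e-e3) for e in(e1,e2)]);s=state();print(s['time'],s['contact_force'],s['joint_vel'].round(3) if hasattr(s['joint_vel'],'round') else s['joint_vel'])
if abs(e1-e3)<5 and abs(e2-e3)<5: print(job_done())
E
```

```text
line 6.2812757543745645 end from axis 5.320949393413471 mark 7.583562011904506 axis err [ 0.00094525 -0.00031791  0.043     ]
err mm [np.float64(-0.727333855915913), np.float64(-1.2636812764748446)]
8.0 [ 1.24097932 -0.09381312  0.21283546] [-0.009  0.064 -0.052 -0.004 -0.024 -0.   ]
the job is handed in; nothing more can be done
None
```

I gripped the red knob by its bar, turned it about 73° clockwise to the yellow mark, let go and backed the arm away, then handed the job in at about 8 s of robot time.

- **Red knob:** in the last top picture the pointer reads 5.3–6.3° and the yellow mark 7.6°. That is about 1–2° past the mark, or roughly 0.7–1.3 mm at the pointer point against the 6.5 mm limit. The two ways of reading the pointer differ by about 1°.
- **Blue knob:** it looks the same in the before and after pictures.
- **Arm:** the gripper is open and well clear of everything, with contact force readings near zero. The joints were still settling slightly (up to 0.06 rad/s) when I handed the job in.

During the descent the tool tilted by about 2° and drifted sideways by about 7 mm. I corrected the drift before gripping. No check failed.

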